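# Seat the compressor valve and hold the lens over it in focus

### The job

The ring valve in the finned compressor cylinder still stands proud: press it down fully home, until its rim is flush with the cylinder's top face. Then pick up the reading lens by its handle and hold it level and centred over the valve, the middle of its rim at the height of the surface gauge's scriber point, which is set to the focal height, and finish while still holding it there, steady. The lens must not knock the cylinder or valve, and the gauge and the other things on the bench stay where they are.

Things in the scene. Friction and masses are not known exactly. Their poses are not given: they have to be found in the camera images.
- cylinder: finned cast-iron air-compressor cylinder, dark grey, heavy, does not move; 108 x 108 mm square foot and top flange with round fins of 100 mm diameter between, top face (deck) 85 mm above the bench. Origin: centre of its underside, on the valve's axis; z up. Four head studs of 8 mm diameter stand 26 mm above the deck at 42 mm either side of the axis in x and y
- valve (a joint): how far the valve has been pushed down, m: 0.008 = fully home (face flush with the deck), 0 = 8 mm proud; starts 4 to 8 mm proud. It slides straight down with a tight friction of about 9 N and stays where it is left
- valve_face (a point): centre of the upper face of the round steel ring valve (60 mm diameter, concentric slots) in the top of the cylinder; moves down with the valve, and is 85 mm above the bench when home
- valve_nut (a point): centre of the flat top of the hexagon nut (17 mm across flats) in the middle of the valve, 10 mm above the valve's face; the place to press
- gauge: surface gauge, 1.3 kg, free-standing: 80 x 56 x 36 mm steel base, upright 9 mm spindle to 218 mm above the bench, and a clamp carrying a thin scriber (5 mm rod) at a set height. Origin: centre of its underside; the scriber points along its -x, towards the cylinder. It stands 135 to 150 mm from the cylinder's axis on the side away from the robot
- scriber_point (a point): sharp point of the scriber, 60 mm from the spindle and about 75 to 90 mm from the valve's axis. Its height, 150 to 185 mm above the bench, marks the focal height: where the middle of the lens's rim belongs. z up
- lens_grip (a point): reading lens (about 170 g, lying flat on the bench, white plastic): its balance point, in the front part of the handle, half-way up (12 mm above the underside). The handle is a straight flat-sided bar along x, 26 mm wide and 24 mm tall, from 25 mm in front of this point to 93 mm behind it. x points from the handle to the glass, z up
- lens_glass (a point): centre of the lens's glass and of its round rim (72 mm outer diameter, 20 mm tall), half-way up: 72 mm ahead of lens_grip along x, at the same height (12 mm above the underside). z is normal to the glass
- lens: the reading lens as a whole; origin on its underside, below lens_grip; axes as lens_grip
- nut_tin: bystander: shallow square tin of nuts, 75 x 75 x 22 mm; origin at the centre of its underside
- spanner: bystander: steel spanner 180 mm long lying along its x
- oil_can: bystander: oil can of 68 mm diameter, 150 mm tall with its bent spout; origin at the centre of its underside
Mind the look-alikes: they are no part of the job. What is shaped like the gauge but blue or turquoise is not meant.

How it is judged:
On the way:
1. the valve is pressed fully home (value of joint valve above 0.007 m), for 0.2 s.
At the end, for the whole second after the job is handed in: The valve is within 1 mm of fully home; the lens is held by the gripper alone, touching neither cylinder nor gauge, its glass centre within 10 mm of the valve's axis and within 8 mm of the scriber point's height, within 0.1 rad (6 degrees) of level, and still (under 20 mm/s) (value of joint valve above 0.007 m and horizontal distance between lens_glass and valve_face below 0.01 m and z of lens_glass in the frame of scriber_point between -0.008 and 0.008 m and angle between lens_glass's own z axis and vertical below 0.1 rad and contact force between the fingers and lens above 1 N and contact force between lens and cylinder below 0.1 N and contact force between lens and gauge below 0.1 N and linear speed of lens below 0.02 m/s); the arm keeps its last pose, push and grip.
It fails at once if the lens is knocked against the cylinder or valve (contact force between lens and cylinder above 2 N).
It fails at once if the surface gauge is disturbed (its base or point shifted by 10 mm) (distance of any of scriber_point, gauge from where it was at the start of the episode above 0.01 m).
It fails at once if another thing on the bench is shifted by 25 mm (distance of any of nut_tin, spanner, oil_can from where it was at the start of the episode above 0.025 m).
It also fails if it takes over 56 s, if anything falls off the work surface, if the arm or the gripper's body presses on something with over 40 N, if the wrist force passes 120 N, or if a joint passes its speed limit or range.

### The arm

A 6-joint arm with a two-finger parallel gripper is mounted at the origin on the work surface. World frame = base frame: x ahead of the robot, y to its left, z up, the work surface at z = 0. Lengths are in m, angles in rad, forces in N, time in s.
With the tool pointing down it reaches from about 0.35 to 0.85 m from the base axis. Payload 8.1 kg.
Tool frame: the origin (TCP) lies midway between the tips of the shut fingers; the grasp point (between the pads) lies 19 mm behind it (robot.grip_point_offset is the distance from the TCP to the grasp point, in m); z points along the fingers, y is the line along which they close (so a half turn about z gives the same grasp; the last joint's range is limited). The gripper opens to 93 mm and grips with 3 to 60 N. Pads are 15 mm wide; open, the fingers measure 128 mm over their backs; the gripper's body (75 mm by 188 mm) begins 65 mm behind the grasp point.
Start: joints at [-1.359, 0.13, 1.488, -0, 1.523, -0.085], TCP at [0.175, -0.574, 0.219] pointing down, gripper open.
Joint ranges: [-2.96, 2.96], [-0.89, 2.26], [0.02, 2.5], [-1.34, 4.48], [0, 2.73], [-2.66, 2.66]. Speed limits (rad/s): [2.39, 2.39, 2.79, 3.14, 3.14, 3.14].

### API

Orientations are given as a rotation vector (axis times angle).
In Python, from plant import robot, read_camera, job gives the robot as it stands.
- The arm moves only by the shell command python3 -m inch 'ROWS' [FORCE]. ROWS is JSON, one flat list of numbers, 5 for each row, row after row: the shift along the world's x, y, z in mm, then the turn about the world's z in degrees, then the opening in per cent of the stroke, from 0 (shut) to 100 (fully open). In form: [dx, dy, dz, yaw, hand, dx, dy, dz, yaw, hand, ...]. A call has 1 to 10 rows; each row is the pose to reach, as a shift and turn from the pose commanded when the call began; what a row does not reach only later rows make up. A row lasts 1/12 s, in which the tool goes at most 41.7 mm and 7.16 degrees, less where a joint would pass 70% of its speed; a pose out of reach is approached as far as the arm can. A call with a gripper value outside its range is refused whole. The fingers move at their own pace and stop on an object; FORCE is the grip in N (left out, the last holds). Time passes only in rows, so rows that repeat a pose let the fingers close. It gives the time, the measured TCP pose, the force, the opening and the grip force at its end, in the units of the state.
- robot.read_state(): the state, without advancing time (a new reading comes with each control period).
- read_camera(name): name is "scene" or "side" or "wrist"; returns a dict with "image" (384x512x3 uint8, blue, green, red), "K" (3x3 intrinsics, pixels), "extrinsics" (4x4, takes a point from world to camera coordinates); the wrist camera has in their place "mount" (4x4, takes a point from camera to tool coordinates, whose origin is the TCP and whose axes are the flange's). Camera axes: x right, y down, z forward; pixel columns grow to the right and rows downward; lengths in m; the calibration is good to about 2 mm. The wrist camera is an equidistant fisheye: a pixel r from the principal point sees the ray r / f radians off the axis. A picture is of the moment at which its call begins: read the wrist's pose just before it. There is no depth.
- job.close_job(): hands the job in; it is judged then, once.
The state is a dict: "t": time; "q": joint angles; "dq": joint speeds; "joint_torque": joint torques, N m; "tool_pos": TCP position; "orientation": TCP orientation; "force": force on the tool from outside, world axes, zero at the start; "wrist_torque": the same for the moment, N m; "opening": finger opening in m; "gripper_force": force on a finger pad.
Only numpy, scipy, OpenCV 4.12 (cv2) and the standard library are available. Lean on these libraries where they do the work, as an engineer would, in place of code of your own. Each camera call takes 0.05 s, during which the arm holds its last target. There are 200 camera calls.

## Working session

There is one attempt and no reset: what is moved stays moved. The work goes in short steps, Python scripts to look and compute and a shell command to move; the robot and the scene stay as the last step left them, time stands still between calls to the robot, and variables do not carry over. Pictures are saved under pics/ and viewed, at most 10 in all, crops included, and the job is handed in when it is done.

```bash
mkdir -p pics; ls; cat > h.py <<'E'
import numpy as np, cv2
from plant import robot, read_camera, job
E
python3 - <<'E'
from h import *
for n in("scene","side"):
    c=read_camera(n); cv2.imwrite(f"pics/{n}0.png",c["image"]); np.savez(f"{n}0.npz",**c); print(n,c["K"],c["extrinsics"])
s=robot.read_state();print(s["t"],s["tool_pos"],s["orientation"],s["opening"])
E
```

```text
pics
scene [[391.49854016   0.         254.33184945]
 [  0.         391.49854016 190.43465036]
 [  0.           0.           1.        ]] [[-0.51823812  0.8552257   0.00427209  0.30269431]
 [ 0.49570473  0.30444353 -0.81338241 -0.19783567]
 [-0.69692615 -0.41940808 -0.58171367  1.64632231]
 [ 0.          0.          0.          1.        ]]
side [[422.92747564   0.         252.06818338]
 [  0.         422.92747564 190.60552987]
 [  0.           0.           1.        ]] [[-9.44093937e-01 -3.29676346e-01 -3.81238629e-04  5.24504870e-01]
 [-1.92502554e-01  5.52207487e-01 -8.11177945e-01  2.03689735e-01]
 [ 2.67636704e-01 -7.65754790e-01 -5.84799279e-01  9.46193501e-01]
 [ 0.00000000e+00  0.00000000e+00  0.00000000e+00  1.00000000e+00]]
0.1 [ 0.17537573 -0.57326853  0.21769719] [-3.10546385e+00 -4.64131854e-01  1.58700028e-04] 0.0928095937948906
```

View pics/scene0.png

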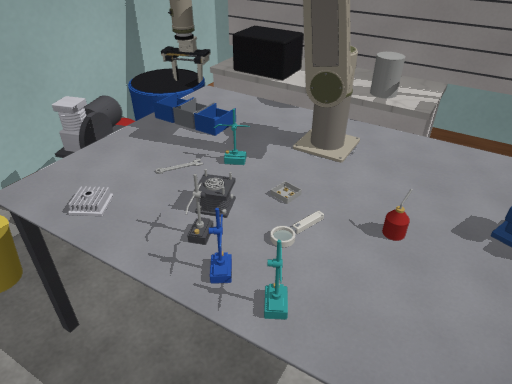

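View pics/side0.png

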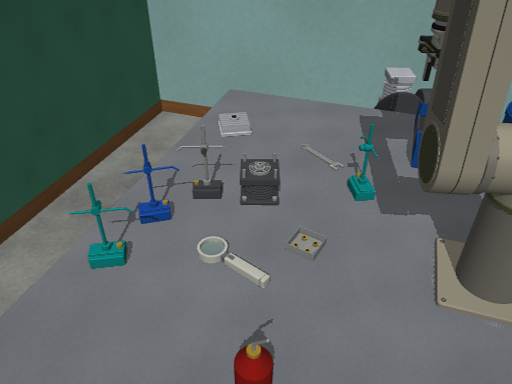

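The scene view shows the dark cylinder at (215,193), the gauge candidates at (200,210) grey, (220,250) blue, and (277,285) and (235,140) turquoise, and the lens at (283,236) with its handle end at (322,214). The side view shows the cylinder at (260,180), the grey gauge at (207,165), and the lens at (213,249) with its handle end at (265,278). The grey steel gauge fits because it stands beside the dark cylinder and is neither blue nor turquoise. The white finned block at scene (90,200) is a look-alike. I'll confirm this in an enlarged crop.

```bash
python3 - <<'E'
from h import *
a=np.load("scene0.npz")["image"][160:250,170:250];b=np.load("side0.npz")["image"][115:215,175:295]
a=cv2.resize(a,None,fx=5,fy=5,interpolation=cv2.INTER_CUBIC)[:500,:320+0] if 0 else cv2.resize(a,None,fx=4,fy=4,interpolation=cv2.INTER_CUBIC)
b=cv2.resize(b,None,fx=4,fy=4,interpolation=cv2.INTER_CUBIC)
a=cv2.copyMakeBorder(a,0,400-a.shape[0],0,0,cv2.BORDER_CONSTANT)
cv2.imwrite("pics/crop1.png",np.hstack([a,b])[:, :800])
E
```

```text
(no output)
```

View pics/crop1.png

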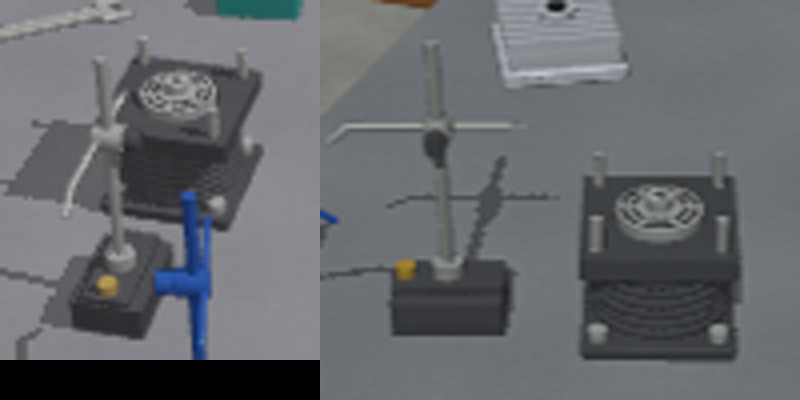

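The crop confirms the grey steel gauge with its base in front and its scriber running towards the dark cylinder. The scriber point is at side (225.5,146.3) and about scene (201.5,183). The nut is at side (259.5,163) and scene (215,181).

```bash
cat >> h.py <<'E'
from scipy.optimize import least_squares
C={n:np.load(f"{n}0.npz") for n in("scene","side")}
def proj(n,p):
    c=C[n];q=c["extrinsics"][:3,:3]@p+c["extrinsics"][:3,3];q=c["K"]@q;return q[:2]/q[2]
def tri(a,b):
    f=lambda p:np.r_[proj("scene",p)-a,proj("side",p)-b]
    r=least_squares(f,[.5,0,.05]);return r.x,r.fun
def onz(n,u,z):
    return least_squares(lambda p:proj(n,np.r_[p,z])-u,[.5,0]).x
E
python3 - <<'E'
from h import *
np.set_printoptions(precision=4,suppress=True)
S=lambda u,v:(170+u/4,160+v/4)
D=lambda u,v:(175+(u-320)/4,115+v/4)
for n,a,b in [("nut",S(180,84),D(658,193)),("face",S(177,92),D(659,210)),("scr",S(125,95),D(522,125)),("spintop",S(99,58),D(431,42)),("stud",S(213,112),D(722,219)),("tail",S(66,212),D(329,140)),("clamp",S(108,137),D(436,128)),
 ("lens",(283,236),(213,249)),("handleend",(322,214),(265,278))]: print(n,*tri(a,b))
for u in [(600,155),(719,155),(595,219),(722,219)]: print(onz("side",D(*u),.111))
for u in [(142,40),(242,50),(213,112)]: print(onz("scene",S(*u),.111))
# lens mask: white blobs on bench
for n,roi in(("scene",(200,250,265,330)),("side",(230,290,190,275))):
    im=C[n]["image"].astype(int);y0,y1,x0,x1=roi
    m=(im[y0:y1,x0:x1].min(2)>135).astype(np.uint8)
    k,l,st,ce=cv2.connectedComponentsWithStats(m)
    print(n,[(tuple(s+[x0,y0,0,0,0])) for s in st[1:] if s[4]>10])
a=[cv2.resize(C["scene"]["image"][205:250,265:330],None,fx=6,fy=6,interpolation=3),cv2.resize(C["side"]["image"][230:290,190:258+17],None,fx=4.8,fy=4.5,interpolation=3)]
cv2.imwrite("pics/crop2.png",np.hstack(a)[:,:800] if a[0].shape[0]==a[1].shape[0] else a[0]);print(a[0].shape,a[1].shape)
E
```

```text
nut [ 0.5865 -0.1467  0.1008] [-0.5156 -1.2094 -0.442   1.0452]
face [ 0.5856 -0.1496  0.088 ] [-0.1234 -0.2858 -0.1055  0.2473]
scr [ 0.6765 -0.127   0.1486] [-0.362  -0.8595 -0.3327  0.7933]
spintop [ 0.7269 -0.1031  0.2151] [-0.1172 -0.2934 -0.1134  0.2803]
stud [ 0.5473 -0.1532  0.0693] [-2.8402 -6.5318 -2.3573  5.4996]
tail [ 0.7986 -0.0825  0.1396] [-0.1322 -0.2837 -0.13    0.2892]
clamp [ 0.7278 -0.1018  0.151 ] [-0.2447 -0.5579 -0.2308  0.5353]
lens [0.6147 0.1169 0.0107] [-0.3342 -0.5378 -0.2463  0.4458]
handleend [0.466  0.1746 0.0207] [-0.9729 -1.5606 -0.6142  1.1093]
[ 0.636  -0.1706]
[ 0.5575 -0.198 ]
[ 0.611  -0.0924]
[ 0.532 -0.12 ]
[ 0.5677 -0.1954]
[ 0.5377 -0.1181]
[ 0.6207 -0.0885]
scene [(np.int64(265), np.int64(200), np.int64(65), np.int64(50), np.int64(1838)), (np.int64(303), np.int64(204), np.int64(5), np.int64(5), np.int64(12)), (np.int64(265), np.int64(244), np.int64(7), np.int64(6), np.int64(27))]
side [(np.int64(197), np.int64(236), np.int64(31), np.int64(27), np.int64(261)), (np.int64(224), np.int64(253), np.int64(46), np.int64(30), np.int64(403))]
(270, 390, 3) (270, 408, 3)
```

View pics/crop2.png

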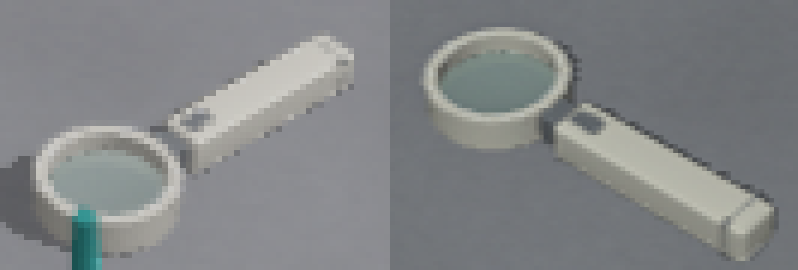

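```bash
python3 - <<'E'
from h import *
np.set_printoptions(precision=4,suppress=True)
print("turq",*tri((235,158),(362,190)),"tin",*tri((287,192),(307,243)), "can",onz("scene",(396,230),.0))
for tip in [(.669,-.1185),(.672,-.12)]:
  print("tip z side",least_squares(lambda z:(proj("side",np.r_[tip,z])-(225.5,146.3)),[.16]).x, proj("scene",np.r_[tip,.155]))
print(least_squares(lambda z:proj("side",np.r_[.7273,-.1025,z])-(175+116/4,115+128/4),[.16]).x,least_squares(lambda z:proj("scene",np.r_[.7273,-.1025,z[0]])-(197,194),[.16]).x)
c=read_camera("wrist");print(c["K"],c["mount"])
E
python3 -m inch '[0,0,40,0,0, 0,0,80,0,0]' 10
```

```text
turq [ 0.3087 -0.2557  0.0058] [-0.0225 -0.0565 -0.0168  0.0415] tin [0.4067 0.0221 0.01  ] [-0.4692 -0.8954 -0.3143  0.6435] can [0.4003 0.3968]
tip z side [0.157] [204.6259 180.6919]
tip z side [0.1555] [203.586  181.0339]
[0.1524] [0.1493]
[[297.3186   0.     250.9748]
 [  0.     297.3186 189.7955]
 [  0.       0.       1.    ]] [[-0.0006 -0.9539 -0.3002  0.0841]
 [ 1.     -0.0008  0.0004  0.0006]
 [-0.0006 -0.3002  0.9539 -0.1654]
 [ 0.      0.      0.      1.    ]]
t: 0.32
tool_pos: [0.175, -0.5715, 0.2953]
orientation: [-3.099, -0.463, 0.001]
force: [0.4, -0.2, 1.5]
opening: 0.0838
gripper_force: 0.0
```

```bash
python3 -m inch '[412,425,-20,0,0,412,425,-20,0,0,412,425,-20,0,0,412,425,-20,0,0,412,425,-20,0,0,412,425,-20,0,0,412,425,-20,0,0,412,425,-20,0,0,412,425,-20,0,0,412,425,-20,0,0]' >/dev/null
python3 -m inch '[138,142,-20,0,0,138,142,-20,0,0,138,142,-20,0,0,138,142,-20,0,0,138,142,-20,0,0,138,142,-20,0,0]'
python3 - <<'E'
from h import *
s=robot.read_state();c=read_camera("wrist");np.savez("w1.npz",p=s["tool_pos"],o=s["orientation"],**c);print(s["t"],s["tool_pos"],s["orientation"])
cv2.imwrite("pics/w1.png",cv2.resize(c["image"],(800,600),interpolation=3))
E
```

```text
t: 1.65
tool_pos: [0.6057, -0.1274, 0.2624]
orientation: [-3.103, -0.472, 0.002]
force: [1.5, -0.3, 0.4]
opening: 0.0006
gripper_force: 0.0
1.65 [ 0.60568914 -0.12742916  0.26238988] [-3.10296864e+00 -4.71952931e-01  1.75637004e-03]
```

View pics/w1.png

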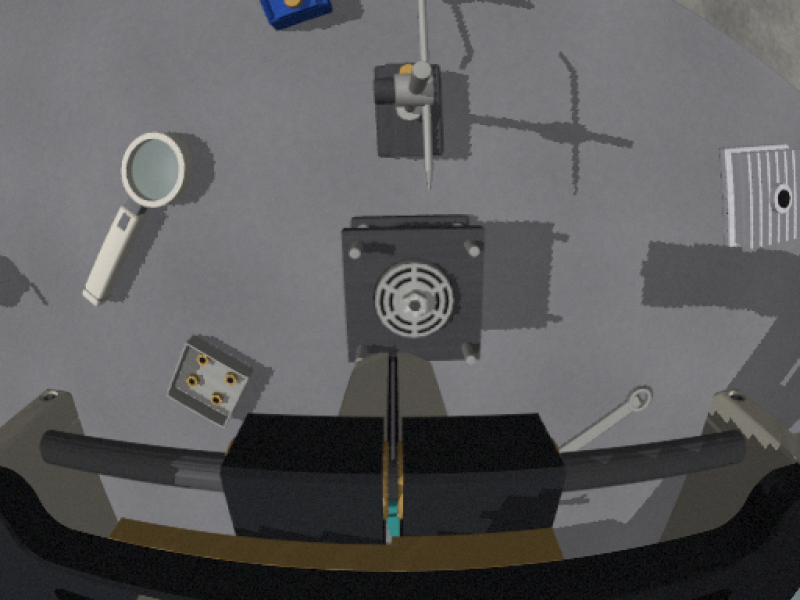

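The wrist view at 800x600 shows the valve centre at (414,299), the scriber tip at (430,187), the lens rim centre at (153,169) and its handle end at (93,297). The grey gauge stands behind the valve and its scriber points at it.

```bash
cat >> h.py <<'E'
from scipy.spatial.transform import Rotation as R
def wray(f,u):
    w=np.load(f);K=w["K"];d=np.array([u[0]-K[0,2],u[1]-K[1,2]]);r=np.hypot(*d);t=r/K[0,0]
    v=np.r_[d/r*np.sin(t),np.cos(t)];M=w["mount"];Q=R.from_rotvec(w["o"]).as_matrix()
    return Q@M[:3,3]+w["p"],Q@M[:3,:3]@v
def won(f,u,z):
    o,d=wray(f,u);return o+d*(z-o[2])/d[2]
s8=lambda u,v:np.array([(u+.5)/1.5625-.5,(v+.5)/1.5625-.5])
E
python3 - <<'E'
from h import *
np.set_printoptions(precision=4,suppress=True)
f="w1.npz"
print("face",won(f,s8(414,299),.09),"nuttop",won(f,s8(414,302),.1))
st=[won(f,s8(*u),.111) for u in((355,253),(475,247),(470,358))];print("studs",st,"ctr",(st[0]+st[2])/2)
print("tip",[won(f,s8(430,187),z) for z in(.15,.155,.16)])
print("lens",won(f,s8(153.5,169),.017),"hend",won(f,s8(93,297),.02))
print("handle",won(f,s8(126,208),.024),won(f,s8(95,292),.024))
# joint fit of tip
def g(p):
    o,d=wray(f,s8(430,187));e=p-o;perp=e-d*(e@d)
    return np.r_[perp*1000/1.5,proj("side",p)-(225.5,146.3),(proj("scene",p)-(201.5,183))*.5]
r=least_squares(g,[.67,-.12,.155]);print("tipfit",r.x,r.fun)
E
```

```text
face [ 0.5877 -0.1505  0.09  ] nuttop [ 0.5884 -0.1499  0.1   ]
studs [array([ 0.6136, -0.0979,  0.111 ]), array([ 0.643 , -0.1768,  0.111 ]), array([ 0.5618, -0.2029,  0.111 ])] ctr [ 0.5877 -0.1504  0.111 ]
tip [array([ 0.6746, -0.1298,  0.15  ]), array([ 0.6748, -0.1294,  0.155 ]), array([ 0.675 , -0.1289,  0.16  ])]
lens [0.6168 0.1153 0.017 ] hend [0.4673 0.1667 0.02  ]
handle [0.574  0.1349 0.024 ] [0.476  0.1618 0.024 ]
tipfit [ 0.675  -0.1296  0.1494] [ 0.2598  0.2179 -0.0317  0.5355  0.1184 -0.5092 -0.4254]
```

```bash
python3 -m inch '[-17,-20,-40,0,0,-17,-20,-80,0,0,-17,-20,-120,0,0,-17,-20,-130,0,0,-17,-20,-130,0,0,-17,-20,-130,0,0,-17,-20,-130,0,0]'
```

```text
t: 2.28
tool_pos: [0.5881, -0.1537, 0.1381]
orientation: [3.105, 0.464, 0.006]
force: [-0.3, -0.9, 0.6]
opening: 0.0002
gripper_force: 0.0
```

```bash
python3 -m inch '[0,3,-15,0,0,0,3,-28,0,0,0,3,-34,0,0,0,3,-37,0,0,0,3,-40,0,0,0,3,-40,0,0]'; python3 -m inch '[0,0,-1,0,0,0,0,-2,0,0,0,0,-3,0,0,0,0,-3,0,0]'
```

```text
t: 2.78
tool_pos: [0.5874, -0.15, 0.096]
orientation: [3.106, 0.465, 0.003]
force: [0.9, 0.2, 1.3]
opening: 0.0008
gripper_force: 0.9
t: 3.12
tool_pos: [0.5875, -0.15, 0.0952]
orientation: [3.106, 0.465, 0.004]
force: [-7.1, 4.3, 19.0]
opening: 0.0005
gripper_force: 9.3
```

```bash
python3 -m inch '[0,0,-1,0,0,0,0,-2,0,0,0,0,-2,0,0,0,0,-2,0,0]'
```

```text
t: 3.45
tool_pos: [0.5877, -0.15, 0.0951]
orientation: [3.106, 0.465, 0.004]
force: [-14.8, 4.9, 31.8]
opening: 0.0001
gripper_force: 15.8
```

```bash
python3 -m inch '[0,0,40,0,0,0,0,80,0,0,0,0,120,-2,0,-5,35,140,-8,0,-10,75,140,-15,30,-15,115,140,-22,100,-20,155,140,-29,100,-25,195,140,-36,100,-30,235,140,-36,100,-38,270,140,-36,100]'
python3 -m inch '[-20,18,0,0,100,-20,18,0,0,100,-20,18,0,0,100,-20,18,0,0,100]'
python3 - <<'E'
from h import *
s=robot.read_state();c=read_camera("wrist");np.savez("w2.npz",p=s["tool_pos"],o=s["orientation"],**c);print(s["t"],s["tool_pos"],s["orientation"])
cv2.imwrite("pics/w2.png",cv2.resize(c["image"],(800,600),interpolation=3))
E
```

```text
t: 4.28
tool_pos: [0.5481, 0.1221, 0.2302]
orientation: [-3.098, 0.521, -0.001]
force: [0.3, -0.0, 1.0]
opening: 0.0359
gripper_force: 0.0
t: 4.62
tool_pos: [0.5287, 0.1379, 0.23]
orientation: [3.098, -0.518, 0.001]
force: [0.0, -0.0, 0.7]
opening: 0.0626
gripper_force: 0.0
4.6167 [0.52870481 0.1378903  0.23004739] [ 3.09845470e+00 -5.17741686e-01  1.44743460e-03]
```

View pics/w2.png

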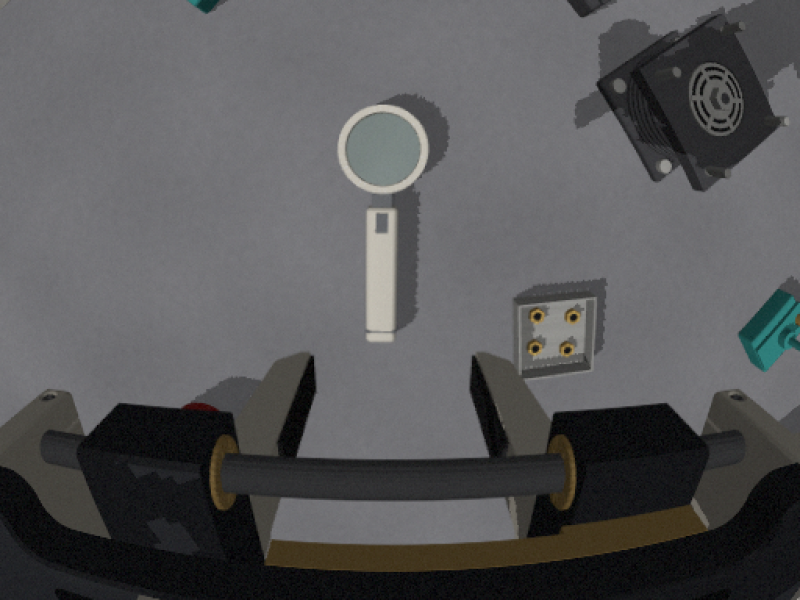

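The lens lies straight ahead, with its rim centre at (383.5,149) and its handle running from (381.5,208) to (380.5,336). The tin sits clear at (555,335).

```bash
python3 - <<'E'
from h import *
np.set_printoptions(precision=4,suppress=True)
f="w2.npz"
g=won(f,s8(383.5,149),.02);a=won(f,s8(381.5,208),.024);b=won(f,s8(380.5,331),.024)
d=(g-b)[:2];d/=np.hypot(*d);print(g,a,b,np.degrees(np.arctan2(d[1],d[0])),"grip",g[:2]-.072*d,a[:2]-.025*d)
o=R.from_rotvec(np.load(f)["o"]).as_matrix();print("toolx",np.degrees(np.arctan2(o[1,0],o[0,0])))
E
```

```text
[0.6157 0.1147 0.02  ] [0.5714 0.1317 0.024 ] [0.4724 0.1675 0.024 ] -20.192485928521446 grip [0.5481 0.1396] [0.548  0.1404]
toolx -18.972591441450426
```

```bash
python3 -m inch '[19,2,-40,-1.2,100,19,2,-80,-1.2,100,19,2,-120,-1.2,100,19,2,-160,-1.2,100,19,2,-190,-1.2,100,19,2,-200,-1.2,100,19,2,-205,-1.2,100,19,2,-205,-1.2,100]'
```

```text
t: 5.33
tool_pos: [0.5477, 0.1394, 0.0246]
orientation: [3.092, -0.553, -0.001]
force: [-0.2, -0.3, -0.2]
opening: 0.093
gripper_force: 0.0
```

```bash
python3 -m inch '[0,1,-12,0,100,0,1,-20,0,100,0,1,-21,0,100,0,1,-21,0,100,0,1,-21,0,15,0,1,-21,0,0,0,1,-21,0,0,0,1,-21,0,0,0,1,-21,0,0,0,1,-21,0,0]' 30; python3 -m inch '[0,0,0,0,0,0,0,0,0,0,0,0,0,0,0,0,0,0,0,0,0,0,0,0,0]'
```

```text
t: 6.17
tool_pos: [0.5474, 0.1413, 0.0037]
orientation: [-3.093, 0.551, -0.0]
force: [-0.1, 0.4, 0.3]
opening: 0.0579
gripper_force: 0.0
t: 6.58
tool_pos: [0.5473, 0.1412, 0.0035]
orientation: [3.093, -0.551, -0.0]
force: [-0.5, -0.2, 0.0]
opening: 0.0257
gripper_force: 30.0
```

```bash
python3 -m inch '[0,0,15,0,0,0,0,40,0,0,0,0,75,0,0,0,0,115,0,0,0,0,155,0,0,0,0,185,0,0,0,0,190,0,0,0,0,190,0,0]'; python3 -m inch '[-3,-25,0,0,0,-6,-55,0,0,0,-9,-85,0,0,0,-12,-115,0,0,0,-15,-145,0,0,0,-18,-175,0,0,0,-21,-205,0,0,0,-25,-235,0,0,0,-27,-255,0,0,0,-28,-265,0,0,0]'; python3 -m inch '[0,0,0,0,0,0,0,0,0,0,0,0,0,0,0,0,0,0,0,0]'
python3 - <<'E'
from h import *
s=robot.read_state();c=read_camera("wrist");np.savez("w3.npz",p=s["tool_pos"],o=s["orientation"],**c);print(s["t"],s["tool_pos"],s["orientation"],s["wrist_torque"])
for n in("scene","side"):
    q=read_camera(n);np.savez(n+"1.npz",**q)
a=cv2.resize(c["image"],(533,400),interpolation=3)
b=np.load("side1.npz")["image"][100:220,175:255+0];b=cv2.resize(np.load("side1.npz")["image"][100:220,180:300],(400,400),interpolation=3)
cv2.imwrite("pics/w3.png",np.hstack([a[:,67:467],b]))
E
```

```text
t: 7.25
tool_pos: [0.5492, 0.1416, 0.1967]
orientation: [-3.091, 0.55, -0.008]
force: [0.6, -0.5, -2.1]
opening: 0.0258
gripper_force: 30.0
t: 8.08
tool_pos: [0.5174, -0.1258, 0.1905]
orientation: [-3.092, 0.554, 0.007]
force: [-0.2, -0.2, -2.0]
opening: 0.0254
gripper_force: 30.0
t: 8.42
tool_pos: [0.5194, -0.1224, 0.1931]
orientation: [-3.093, 0.548, 0.001]
force: [0.1, 0.4, -1.3]
opening: 0.0252
gripper_force: 30.0
8.4167 [ 0.5194043  -0.12235594  0.19309611] [-3.09286060e+00  5.48332736e-01  1.04203670e-03] [ 0.07262984  0.00456159 -0.04449508]
```

View pics/w3.png

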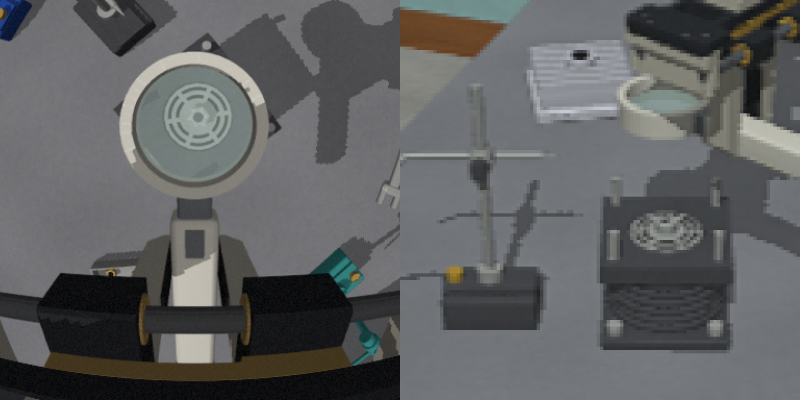

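The wrist view shows the valve inside the lens outline. The side view shows the lens high over the cylinder and clear of the studs, and the valve looks flush. I'll check the held lens's level numerically by comparing the rim position with the prediction.

```bash
cat >> h.py <<'E'
def wproj(f,P):
    w=np.load(f);Q=R.from_rotvec(w["o"]).as_matrix();M=w["mount"]
    X=(P-w["p"])@Q; X=(X-M[:3,3])@M[:3,:3]
    r=np.hypot(X[:,0],X[:,1]);t=np.arctan2(r,X[:,2]);K=w["K"]
    return X[:,:2]/r[:,None]*t[:,None]*K[0,0]+K[:2,2]
def lens_pts(f,pitch=0,back=.0,dz=.0085,lat=0,rad=.036,h=.010):
    w=np.load(f);Q=R.from_rotvec(w["o"]).as_matrix();x=Q[:,0]*[1,1,0];x/=np.linalg.norm(x);z=np.array([0,0,1.]);y=np.cross(z,x)
    xl=x*np.cos(pitch)+z*np.sin(pitch);zl=np.cross(xl,y)
    c=w["p"]+z*dz+xl*(.072+back)+y*lat
    a=np.linspace(0,2*np.pi,73);return c,c+zl*h+rad*(np.cos(a)[:,None]*xl+np.sin(a)[:,None]*y)
E
python3 - <<'E'
from h import *
np.set_printoptions(precision=4,suppress=True)
f="w3.npz"
for pit in(0,-.1,.1):
    c,P=lens_pts(f,pit);u=wproj(f,P);s=np.array([proj("side",p) for p in P]); q=np.array([proj("scene",p) for p in P])
    print(pit,c,"wrist x",u[:,0].min(),u[:,0].max(),"y",u[:,1].min(),u[:,1].max(),"side x",s[:,0].min(),s[:,0].max(),"y",s[:,1].min(),s[:,1].max(),"scene",q.min(0),q.max(0))
im=np.load(f)["image"]
A=[]
c,P=lens_pts(f)
for n in("wrist","side"):
    if n=="wrist": I=im[30:230,150:350].copy();u=wproj(f,P)-[150,30];sc=2
    else: I=np.load("side1.npz")["image"][100:180,220:300].copy();u=np.array([proj("side",p) for p in P])-[220,100];sc=5
    I=cv2.resize(I,(400,400),interpolation=3);cv2.polylines(I,[np.int32(((u+.5)*sc-.5)*16)],False,(0,0,255),1,cv2.LINE_AA,4);A.append(I)
cv2.imwrite("pics/ov.png",np.hstack(A))
E
```

```text
0 [ 0.587  -0.1471  0.2016] wrist x 178.0660179144678 321.6414225870104 y 52.05229128272268 194.04855295664953 side x 245.3773731870325 273.2614026632233 y 121.49857115948609 134.4527913621827 scene [200.1808 143.4338] [224.2494 155.3293]
-0.1 [ 0.5867 -0.147   0.1944] wrist x 181.27757230889148 318.51906521784497 y 54.384027156750335 190.42954447258154 side x 245.26684287932449 272.9703251937744 y 124.59510851458782 136.19315002459206 scene [200.3039 144.89  ] [224.0932 158.2201]
0.1 [ 0.5867 -0.147   0.2088] wrist x 174.51382280369216 325.0811334121788 y 51.687050711030224 198.42299912502546 side x 245.78619286474142 273.6850160330294 y 118.36046080431342 132.9376529251132 scene [200.3512 141.8298] [224.5235 152.4604]
```

View pics/ov.png

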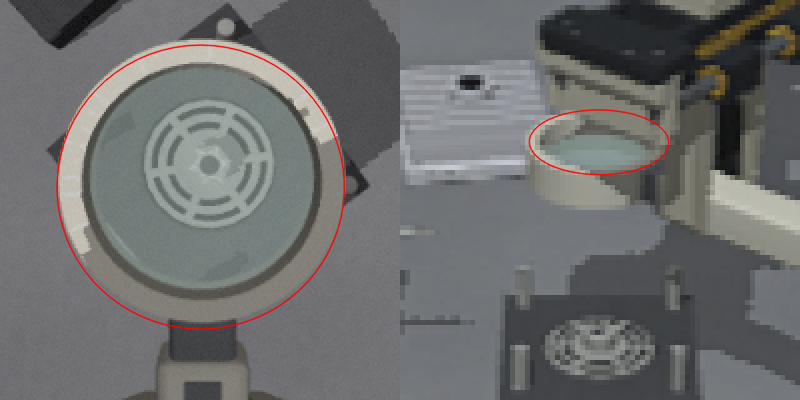

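```bash
python3 -m inch '[-1,-2.5,-12,0,0,-1,-2.5,-25,0,0,-1,-2.5,-36,0,0,-1,-2.5,-44,0,0,-1,-2.5,-48,0,0,-1,-2.5,-49.5,0,0,-1,-2.5,-49.5,0,0,-1,-2.5,-49.5,0,0,-1,-2.5,-49.5,0,0,-1,-2.5,-49.5,0,0]'; python3 -m inch '[0,0,0,0,0,0,0,0,0,0,0,0,0,0,0,0,0,0,0,0]'
python3 - <<'E'
from h import *
s=robot.read_state();c=read_camera("wrist");np.savez("w4.npz",p=s["tool_pos"],o=s["orientation"],**c);print(s["t"],s["tool_pos"],s["force"])
q=read_camera("side");q2=read_camera("scene")
c0,P=lens_pts("w4.npz",back=.0015);print(c0)
A=[]
for n,I,o in(("side",q["image"],(190,100)),("scene",q2["image"],(170,130))):
    w=100;J=cv2.resize(I[o[1]:o[1]+w,o[0]:o[0]+w],(400,400),interpolation=3)
    u=np.array([proj(n,p) for p in P])-o
    cv2.polylines(J,[np.int32(((u+.5)*4-.5)*16)],False,(0,0,255),1,cv2.LINE_AA,4);A.append(J)
cv2.imwrite("pics/fin.png",np.hstack(A))
E
```

```text
t: 9.4
tool_pos: [0.5188, -0.1264, 0.1448]
orientation: [3.093, -0.551, 0.002]
force: [0.8, 0.5, -1.5]
opening: 0.0256
gripper_force: 30.0
t: 9.73
tool_pos: [0.5184, -0.1263, 0.1442]
orientation: [3.093, -0.551, 0.0]
force: [0.4, -0.1, -1.8]
opening: 0.0259
gripper_force: 30.0
9.7333 [ 0.51839658 -0.12629079  0.14417908] [ 0.38729751 -0.05860636 -1.8270015 ]
[ 0.58737835 -0.15166331  0.15267908]
```

View pics/fin.png

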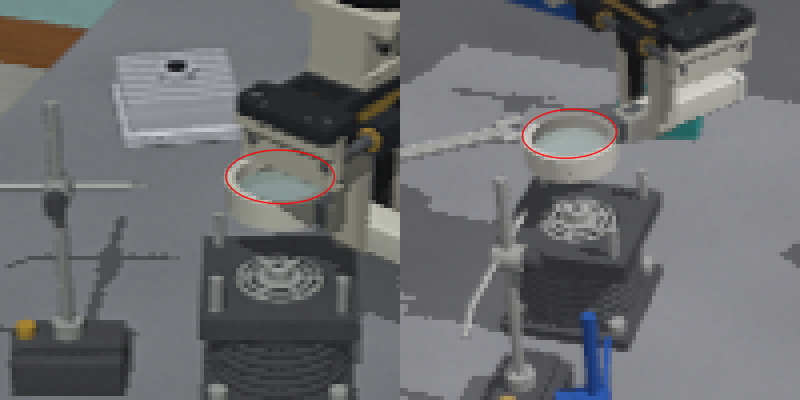

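The lens matches the level prediction in both views, centred over the flush valve and clear of the studs and scriber. I'm handing it in.

```bash
python3 -c "
from plant import job
print(job.close_job())"
```

```text
the job is handed in; nothing more can be done
None
```

I pressed the valve fully home and handed the job in with the lens held level and steady about 2 mm off the valve's axis, at about 153 mm, against my estimate of 149 to 157 mm for the scriber point; the verdict was not shown.

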